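Unstack the canister lids and close each canister

TASK

Three round wooden lids are piled in one stack. Working from the top of the stack down, put each lid on the white canister it belongs to - smallest lid on the narrowest, middle lid on the middle one, largest lid on the widest - so that its plug hangs in the mouth and it lies flat on the rim. Leave the canisters standing where they are, and do not disturb the cup, teaspoon, tin and peeler among them.

Things in the scene. Friction and masses are not known exactly. Their poses are not given: they have to be found in the camera images.
- lid_small_center (a point): Centre (half-way up) of the smallest round pale-wood lid, top of the stack at the start. 28 mm high in all: a flat wooden disc 44 mm across and 18 mm thick with straight sides and a flat top, on a round cork plug 19 mm across that reaches 10 mm below the disc. The point lies 14 mm above the plug's underside, 4 mm above the disc's underside and 14 mm below the flat top; z is up. Grip the disc across its sides.
- lid_medium_center (a point): Centre (half-way up) of the middle-sized round pale-wood lid, in the middle of the stack, under the smallest lid. 28 mm high in all: a flat wooden disc 56 mm across and 18 mm thick with straight sides and a flat top, on a round cork plug 32 mm across that reaches 10 mm below the disc. The point lies 14 mm above the plug's underside, 4 mm above the disc's underside and 14 mm below the flat top; z is up. Grip the disc across its sides.
- lid_large_center (a point): Centre (half-way up) of the largest round pale-wood lid, bottom of the stack, standing on the surface. 28 mm high in all: a flat wooden disc 67 mm across and 18 mm thick with straight sides and a flat top, on a round cork plug 43 mm across that reaches 10 mm below the disc. The point lies 14 mm above the plug's underside, 4 mm above the disc's underside and 14 mm below the flat top; z is up. Grip the disc across its sides.
- mouth_small (a point): Centre of the open mouth, level with the rim, of the narrowest white ceramic canister: a loose, straight-sided round jar 39 mm across, 60 mm high, mouth 31 mm across inside, empty. z is up. The smallest lid belongs on it: its plug hangs in the mouth with about 6 mm play all round and its disc rests flat on the rim, overhanging it a little (lid centre then 4 mm above this point).
- mouth_medium (a point): Centre of the open mouth, level with the rim, of the middle-width white ceramic canister: a loose, straight-sided round jar 52 mm across, 72 mm high, mouth 44 mm across inside, empty. z is up. The middle-sized lid belongs on it: its plug hangs in the mouth with about 6 mm play all round and its disc rests flat on the rim, overhanging it a little (lid centre then 4 mm above this point).
- mouth_large (a point): Centre of the open mouth, level with the rim, of the widest white ceramic canister: a loose, straight-sided round jar 63 mm across, 50 mm high, mouth 55 mm across inside, empty. z is up. The largest lid belongs on it: its plug hangs in the mouth with about 6 mm play all round and its disc rests flat on the rim, overhanging it a little (lid centre then 4 mm above this point).
- cup_center (a point): Bystander: pale striped cup with a handle, 63x87x52 mm; point half-way up.
- teaspoon_center (a point): Bystander: metal teaspoon lying flat, 130x26x11 mm; point at its middle.
- tin_center (a point): Bystander: small food tin, 57 mm across, 72 mm high; point half-way up.
- peeler_center (a point): Bystander: white-handled peeler lying flat, 170x25x18 mm; point at its middle.
Mind the look-alikes: they are no part of the job. What is shaped like the part that bears mouth_large but red or turquoise is not meant.

How it is judged:
On the way, in this order (a step that is already met when the one before it is completed fails the run):
1. the smallest lid lies seated on the narrowest canister (horizontal distance between lid_small_center and mouth_small below 0.01 m and z of lid_small_center in the frame of mouth_small between 0.001 and 0.0075 m and angle between each of lid_small_center, mouth_small's own z axis and vertical below 0.08 rad), for 0.2 s.
2. the middle-sized lid lies seated on the middle-width canister (horizontal distance between lid_medium_center and mouth_medium below 0.01 m and z of lid_medium_center in the frame of mouth_medium between 0.001 and 0.0075 m and angle between each of lid_medium_center, mouth_medium's own z axis and vertical below 0.08 rad), for 0.2 s.
3. the largest lid lies seated on the widest canister (horizontal distance between lid_large_center and mouth_large below 0.01 m and z of lid_large_center in the frame of mouth_large between 0.001 and 0.0075 m and angle between each of lid_large_center, mouth_large's own z axis and vertical below 0.08 rad), for 0.2 s.
At the end, for the whole second after the job is handed in: Each lid is on the canister of its size, lid axis within 10 mm of the mouth's axis, plug in the mouth and disc on the rim (lid centre 1 to 7.5 mm above the rim plane), lid and canister upright within 0.08 rad, all released and at rest (all of step 1 and all of step 2 and all of step 3 and linear speed of each of lid_small, lid_medium, lid_large below 0.02 m/s); the robot touches nothing.
It fails at once if a canister was shifted by more than 40 mm (distance of any of mouth_small, mouth_medium, mouth_large from where it was at the start of the episode above 0.04 m).
It fails at once if the cup was disturbed (moved more than 25 mm) (distance of cup_center from where it was at the start of the episode above 0.025 m).
It fails at once if the teaspoon was disturbed (moved more than 25 mm) (distance of teaspoon_center from where it was at the start of the episode above 0.025 m).
It fails at once if the tin was disturbed (moved more than 25 mm) (distance of tin_center from where it was at the start of the episode above 0.025 m).
It fails at once if the peeler was disturbed (moved more than 25 mm) (distance of peeler_center from where it was at the start of the episode above 0.025 m).
It also fails if it takes over 83 s, if anything falls off the work surface, if the arm or the gripper's body presses on something with over 40 N, if the wrist force passes 120 N, or if a joint passes its speed limit or range.

ROBOT

A 6-joint arm with a two-finger parallel gripper is mounted at the origin on a cart in front of the work surface, level with it; the furniture and walls round the work are solid. World frame = base frame: x ahead of the robot, y to its left, z up, the work surface at z = 0. Lengths are in m, angles in rad, forces in N, time in s.
With the tool pointing down it reaches from about 0.3 to 0.875 m from the base axis. Payload 6.4 kg.
Tool frame: the origin (TCP) lies midway between the tips of the shut fingers; the grasp point (between the pads) lies 19 mm behind it; z points along the fingers, y is the direction in which the jaws open and shut (so a half turn about z gives the same grasp; the last joint's range is limited). The gripper opens to 88 mm and grips with 3 to 60 N. Pads are 18 mm wide; open, the fingers measure 123 mm over their backs; the gripper's body (75 mm by 187 mm) begins 45 mm behind the grasp point.
Start: joints at [1.065, 0.181, 1.607, -0, 1.354, -0.206], TCP at [0.17, 0.549, 0.202] pointing down, gripper open.
Joint ranges: [-2.99, 2.99], [-0.89, 2.07], [0.3, 2.58], [-1.14, 4.28], [0, 2.63], [-3.12, 3.12]. Speed limits (rad/s): [2.57, 2.57, 3.01, 3.14, 3.14, 3.14].

INTERFACE

Orientations are given as a rotation vector (axis times angle).
In Python, from bench import get_obs, get_image, finish_job gives the robot as it stands.
- The arm moves only by the tool arm_command, never from a script. Its argument "steps" is a list of rows, each a list of 6 numbers: the shift along the tool's x, y, z scaled (see below), then the turn, a rotation vector about the tool's x, y, z scaled (see below). In form: [[dx, dy, dz, ax, ay, az], ...]. A call has 1 to 12 rows; each row shifts and turns the commanded pose from where the row before left it, along the tool's axes as they then stand; what a row does not reach is not made up. The controller multiplies each number of a shift by 0.025 m and each number of a turn by 5 degrees. A row lasts 1/12 s, in which the tool goes at most 41.7 mm and 7.16 degrees, less where a joint would pass 70% of its speed; a pose out of reach is approached as far as the arm can. A call with a number of a shift or a turn outside -1 to 1 is refused whole. A call with a gripper value outside its range is refused whole. "claw" is the opening, from 0 (shut) to 1 (fully open), set as the call begins (left out, the last holds). The fingers move at their own pace and stop on an object; the grip force is fixed at half the most. Time passes only in rows, so rows that do not move let the fingers close. It gives the time, the measured TCP pose, the force and the opening at its end, in the units of the state.
- get_obs(): the state, without advancing time (a new reading comes with each control period).
- get_image(name): name is "scene" or "top" or "wrist"; returns a dict with "image" (480x640x3 uint8, red, green, blue), "camera_matrix" (3x3 intrinsics, pixels), "R" (3x3) and "t" (3): a world point X has camera coordinates R X + t. Camera axes: x right, y down, z forward; pixel columns grow to the right and rows downward; lengths in m; the calibration is good to about 2 mm. A picture is of the moment at which its call begins. There is no depth.
- finish_job(): hands the job in, once; it reports no verdict.
The state is a dict: "t": time; "qpos": joint angles; "qd": joint speeds; "effort": joint torques, N m; "ee_pos": TCP position; "orientation": TCP orientation; "contact_force": force on the tool from outside, world axes, zero at the start; "ft_torque": the same for the moment, N m; "opening": finger opening in m.
Only numpy, scipy, OpenCV 4.12 (cv2) and the standard library are available. Lean on these libraries where they do the work, as an engineer would, in place of code of your own. Each camera call takes 0.05 s, during which the arm holds its last target. There are 200 camera calls.

## Working session

There is one attempt and no reset: what is moved stays moved. The work goes in short steps, Python scripts to look and compute and a tool call to move; the robot and the scene stay as the last step left them, time stands still between calls to the robot, and variables do not carry over. Pictures are saved under pics/ and viewed, about 12 in all and at most 16, crops included, and the job is handed in when it is done.

Besides the shell and the picture viewer there is one more tool, called after "Call:" by a JSON object that holds its "api" and its "payload". arm_command: Moves the arm, as the interface text tells. Shifts and turns lie within -1 to 1; 1 stands for 0.025 m of shift or 5 degrees of turn. Its arguments: {"type":"object","properties":{"steps":{"type":"array","items":{"type":"array","items":{"type":"number","minimum":-1,"maximum":1}}},"claw":{"type":"number"}},"required":["steps"]}

```bash
mkdir -p pics
cat > h.py <<'E'
import numpy as np, cv2
from bench import get_obs, get_image, finish_job
def snap(name, fn=None):
    d=get_image(name); np.savez(f'pics/{name}_last.npz',**{k:np.array(v) for k,v in d.items()})
    if fn: cv2.imwrite(f'pics/{fn}.png', cv2.cvtColor(d['image'],cv2.COLOR_RGB2BGR))
    return d
def ray(d,u,v,z):
    K,R,t=(np.array(d[k]) for k in('camera_matrix','R','t'))
    c=-R.T@t; r=R.T@np.linalg.solve(K,[u,v,1.]); return c+r*(z-c[2])/r[2]
def proj(d,X):
    K,R,t=(np.array(d[k]) for k in('camera_matrix','R','t'))
    p=K@(R@np.array(X)+t); return p[:2]/p[2]
E
python3 - <<'E'
from h import *
a=snap('top','top0'); b=snap('scene','scene0'); 
for d in(a,b): print(np.round(d['camera_matrix'],1).tolist(), np.round(-np.array(d['R']).T@np.array(d['t']),3), np.round(d['R'],3).tolist())
print(get_obs())
E
```

```text
[[509.4, 0.0, 322.0], [0.0, 509.4, 236.9], [0.0, 0.0, 1.0]] [0.344 0.006 1.628] [[0.017, -1.0, -0.008], [-0.992, -0.016, -0.123], [0.123, 0.01, -0.992]]
[[572.6, 0.0, 317.6], [0.0, 572.6, 244.9], [0.0, 0.0, 1.0]] [-0.211 -1.047  0.65 ] [[0.822, -0.569, 0.024], [-0.212, -0.344, -0.915], [0.529, 0.747, -0.404]]
{'t': 0.1, 'qpos': array([ 1.06472380e+00,  1.81421607e-01,  1.60789663e+00, -3.79594467e-05,
        1.35383549e+00, -2.06328752e-01]), 'qd': array([ 0.00075019, -0.00057554, -0.00157556,  0.00115874, -0.00164265,
       -0.00175522]), 'effort': array([ 9.44712629e-04, -4.34821379e+01, -3.42695260e+01,  7.05338200e-02,
        3.39942926e-02, -9.02851707e-05]), 'ee_pos': array([0.16952525, 0.54887165, 0.20163118]), 'orientation': array([-4.68986818e-01, -3.10587323e+00,  2.31813698e-03]), 'contact_force': array([-0.39957885,  0.34672765, -0.50637727]), 'ft_torque': array([ 0.0528367 , -0.01460538, -0.00479647]), 'opening': 0.08790300672634443}
```

View pics/top0.png

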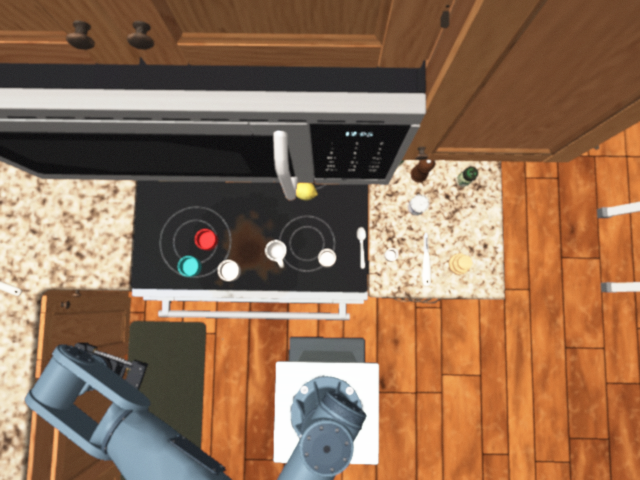

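View pics/scene0.png

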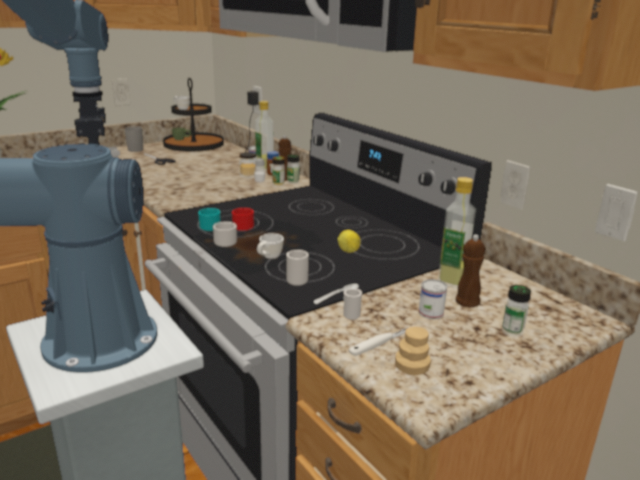

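The top view shows the lid stack at (460,264), the narrow white canister at (391,255), the middle one at (327,258) and the wide white one at (229,270). These could be mistaken for them: the cup with a handle at (276,250), the tin at (419,205), the red jar at (205,239) and the turquoise jar at (188,266). I'll check this in one close crop and measure.

```bash
cat > m0.py <<'E'
from h import *
T=dict(np.load('pics/top_last.npz')); S=dict(np.load('pics/scene_last.npz'))
im=cv2.cvtColor(T['image'],cv2.COLOR_RGB2BGR)
c=im[190:290,170:490]; cv2.imwrite('pics/crop0.png',cv2.resize(c,(800,250),interpolation=cv2.INTER_CUBIC))
c=cv2.cvtColor(S['image'],cv2.COLOR_RGB2BGR)[200:380,190:450]; cv2.imwrite('pics/crop1.png',cv2.resize(c,(780,540),interpolation=cv2.INTER_CUBIC))
for n,u,v,z in [('stackbase',460,264,.03),('small',391,255,.06),('med',327,258,.072),('large',229,270,.05),('cup',276,250,.05),('tin',419,205,.07),('red',205,239,.05),('turq',188,266,.05)]:
    X=ray(T,u,v,z); print(n,X.round(3), 'scene px',proj(S,X).round(0), 'r',np.hypot(*X[:2]).round(3))
E
python3 m0.py
```

```text
stackbase [ 0.463 -0.412  0.03 ] scene px [412. 354.] r 0.62
small [ 0.485 -0.192  0.06 ] scene px [351. 290.] r 0.522
med [0.472 0.005 0.072] scene px [297. 254.] r 0.472
large [0.432 0.308 0.05 ] scene px [225. 226.] r 0.53
cup [0.496 0.164 0.05 ] scene px [272. 238.] r 0.523
tin [ 0.642 -0.278  0.07 ] scene px [431. 284.] r 0.699
red [0.527 0.387 0.05 ] scene px [242. 211.] r 0.654
turq [0.442 0.436 0.05 ] scene px [209. 211.] r 0.621
```

View pics/crop0.png

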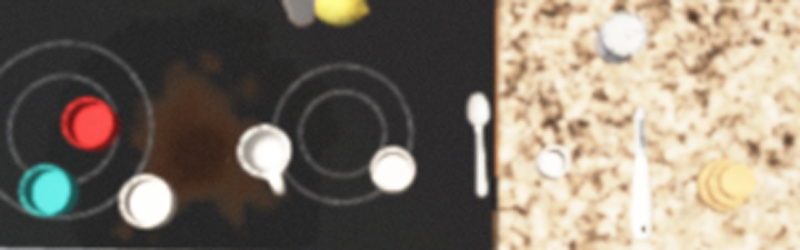

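View pics/crop1.png

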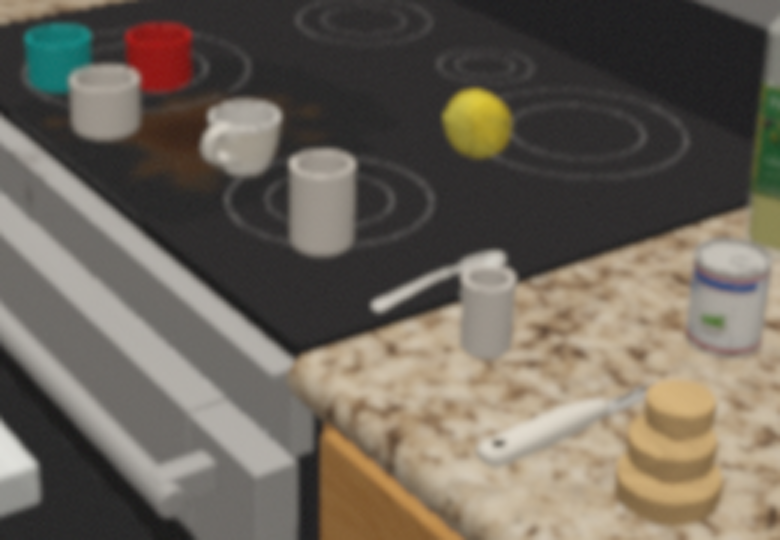

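The crops agree with this. The wide white jar is the low one beside the red and turquoise jars, the middle jar stands at the ring, the narrow jar is next to the spoon, and the stack is right of the peeler. First I rotate so the jaws open along world x.

Call:
{"api": "arm_command", "payload": {"steps": [[0, 0, 0, 0, 0, 1], [0, 0, 0, 0, 0, 1], [0, 0, 0, 0, 0, 1], [0, 0, 0, 0, 0, 1], [0, 0, 0, 0, 0, 1], [0, 0, 0, 0, 0, 1], [0, 0, 0, 0, 0, 1], [0, 0, 0, 0, 0, 1], [0, 0, 0, 0, 0, 1], [0, 0, 0, 0, 0, 1], [0, 0, 0, 0, 0, 1], [0, 0, 0, 0, 0, 1]], "claw": 1}}

```text
t: 1.1
ee_pos: [0.1696, 0.549, 0.2019]
orientation: [1.965, 2.451, -0.002]
contact_force: [0.5, -0.1, -0.1]
opening: 0.0881
```

Call:
{"api": "arm_command", "payload": {"steps": [[0, 0, 0, 0, 0, 1], [0, 0, 0, 0, 0, 1], [0, 0, 0, 0, 0, 0.56], [-0.4, 0.9, 0, 0, 0, 0], [-0.4, 0.9, 0, 0, 0, 0], [-0.4, 0.9, 0, 0, 0, 0], [-0.5, 0.9, 0, 0, 0, 0], [-0.5, 0.9, 0, 0, 0, 0], [-0.6, 0.9, 0, 0, 0, 0], [-0.8, 0.9, 0, 0, 0, 0], [-0.8, 0.9, 0, 0, 0, 0], [-0.8, 0.9, 0, 0, 0, 0]]}}

```text
t: 2.1
ee_pos: [0.373, 0.4183, 0.2019]
orientation: [-2.221, -2.222, 0.001]
contact_force: [-0.4, 0.1, 0.6]
opening: 0.0881
```

Call:
{"api": "arm_command", "payload": {"steps": [[-1, 0.4, 0, 0, 0, 0], [-1, 0.4, 0, 0, 0, 0], [-1, 0.4, 0, 0, 0, 0], [-1, 0.4, 0, 0, 0, 0], [-0.4, 0, 0, 0, 0, 0], [0, 0, 0, 0, 0, 0], [0, 0, 0, 0, 0, 0]]}}

```text
t: 2.68
ee_pos: [0.4121, 0.3096, 0.2023]
orientation: [-2.222, -2.22, -0.0]
contact_force: [-0.1, 0.3, 0.1]
opening: 0.0883
```

Run:
```python
from h import *
d=snap('wrist','w_large'); import shutil; shutil.copy('pics/wrist_last.npz','pics/w_large.npz')
print((-d['R'].T@d['t']).round(3), get_obs()['ee_pos'].round(4), d['R'].round(3).tolist(), d['camera_matrix'].round(0).tolist())
print(proj(d,[.432,.308,.05]).round(0))
```

```text
[0.413 0.391 0.385] [0.412  0.3102 0.2024] [[1.0, -0.0, -0.001], [0.0, -0.949, 0.315], [-0.001, -0.315, -0.949]] [[363.0, 0.0, 318.0], [0.0, 363.0, 247.0], [0.0, 0.0, 1.0]]
[339. 219.]
```

View pics/w_large.png

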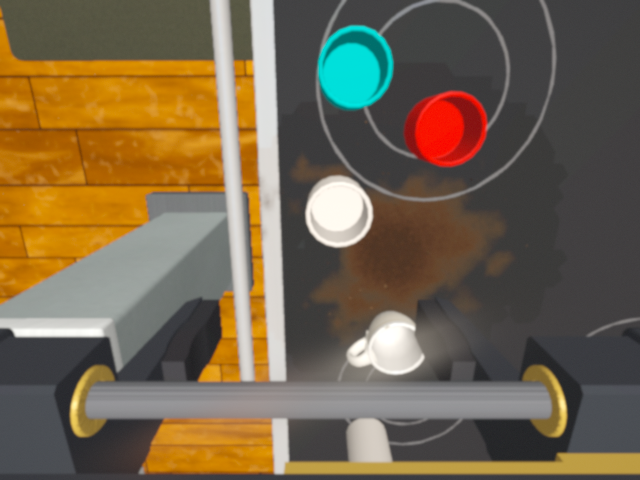

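The wrist view shows the wide white jar at (339,210), about 8 mm further left (+y) than the top estimate. The turquoise jar is at (355,67), the red at (446,128) and the cup at (393,345). I'll fit the rim.

```bash
cat >> h.py <<'E'
from scipy.optimize import least_squares
def circ(d,mask,seed,z,r):
    """centre at height z of a disc/rim of radius r from mask component at seed px; uses the outline half away from nadir"""
    n,l,st,ce=cv2.connectedComponentsWithStats(mask.astype(np.uint8))
    w=l[int(seed[1])-8:int(seed[1])+9,int(seed[0])-8:int(seed[0])+9]; w=w[w>0]
    k=np.bincount(w).argmax(); c=max(cv2.findContours((l==k).astype(np.uint8),0,1)[0],key=len)
    P=np.array([ray(d,*(p+0.0),z)[:2] for p in cv2.convexHull(c)[:,0]]); 
    cc=cv2.findContours((l==k).astype(np.uint8),0,cv2.CHAIN_APPROX_NONE)[0]; cc=max(cc,key=len)
    P=np.array([ray(d,*p,z)[:2] for p in cc[:,0]])
    nad=(-np.array(d['R']).T@np.array(d['t']))[:2]
    m=(P.max(0)+P.min(0))/2
    for _ in range(4):
        u=(m-nad)/np.linalg.norm(m-nad); Q=P[(P-m)@u>-.002]
        s=least_squares(lambda x:np.hypot(*(Q-x).T)-r,m,loss='soft_l1',f_scale=.001); m=s.x
    s2=least_squares(lambda x:np.hypot(*(Q-x[:2]).T)-x[2],[*m,r],loss='soft_l1',f_scale=.001).x
    print('fixed r',m.round(4),'rms',np.sqrt(np.mean((np.hypot(*(Q-m).T)-r)**2)).round(4),'free',s2.round(4),'n',len(Q),st[k])
    return m
E
python3 - <<'E'
from h import *
d=dict(np.load('pics/w_large.npz')); im=d['image']
hsv=cv2.cvtColor(im,cv2.COLOR_RGB2HSV); mk=(hsv[...,2]>130)&(hsv[...,1]<60)
m=circ(d,mk,(339,210),.05,.0315)
E
```

```text
fixed r [0.4322 0.3111] rms 0.0003 free [0.4321 0.3113 0.0317] n 96 [ 305  175   68   73 3885]
```

Call:
{"api": "arm_command", "payload": {"steps": [[-1, 0.1, 0, 0, 0, 0], [-1, 0.1, 0, 0, 0, 0], [-1, 0.1, 0, 0, 0, 0], [-1, 0.1, 0, 0, 0, 0], [-1, 0.1, 0, 0, 0, 0], [-1, 0.1, 0, 0, 0, 0], [-1, 0.1, 0, 0, 0, 0], [-1, 0.1, 0, 0, 0, 0], [-1, 0.1, 0, 0, 0, 0], [-1, 0.1, 0, 0, 0, 0], [-1, 0.1, 0, 0, 0, 0], [-1, 0.1, 0, 0, 0, 0]]}}

```text
t: 3.73
ee_pos: [0.4428, 0.0097, 0.2026]
orientation: [2.219, 2.224, 0.001]
contact_force: [0.2, -0.7, -0.6]
opening: 0.0879
```

Run:
```python
from h import *
import shutil
d=snap('wrist','w_med'); shutil.copy('pics/wrist_last.npz','pics/w_med.npz')
im=d['image']; hsv=cv2.cvtColor(im,cv2.COLOR_RGB2HSV); mk=(hsv[...,2]>130)&(hsv[...,1]<60)
p=proj(d,[.472,.01,.072]); print(p); circ(d,mk,p,.072,.026)
```

```text
[350.2877261  222.43936117]
fixed r [0.4752 0.0051] rms 0.0003 free [0.4753 0.0051 0.026 ] n 85 [ 325  188   59   68 3025]
```

Call:
{"api": "arm_command", "payload": {"steps": [[-1, 0.1, 0, 0, 0, 0], [-1, 0.1, 0, 0, 0, 0], [-1, 0.1, 0, 0, 0, 0], [-1, 0.1, 0, 0, 0, 0], [-1, 0.1, 0, 0, 0, 0], [-1, 0, 0, 0, 0, 0], [-1, 0, 0, 0, 0, 0], [-1, 0, 0, 0, 0, 0], [-1, 0, 0, 0, 0, 0], [0, 0, 0, 0, 0, 0]]}}

```text
t: 4.62
ee_pos: [0.456, -0.2181, 0.2025]
orientation: [2.221, 2.22, -0.001]
contact_force: [0.1, 0.0, 0.2]
opening: 0.0879
```

Run:
```python
from h import *
import shutil
d=snap('wrist','w_small'); shutil.copy('pics/wrist_last.npz','pics/w_small.npz')
im=d['image']; hsv=cv2.cvtColor(im,cv2.COLOR_RGB2HSV); mk=(hsv[...,2]>130)&(hsv[...,1]<40)
p=proj(d,[.485,-.19,.06]); print(p); circ(d,mk,p,.06,.0195)
```

```text
[349.81879088 188.61407387]
fixed r [ 0.4882 -0.1941] rms 0.001 free [ 0.4888 -0.1951  0.0186] n 69 [ 332  167   43   48 1607]
```

View pics/w_small.png

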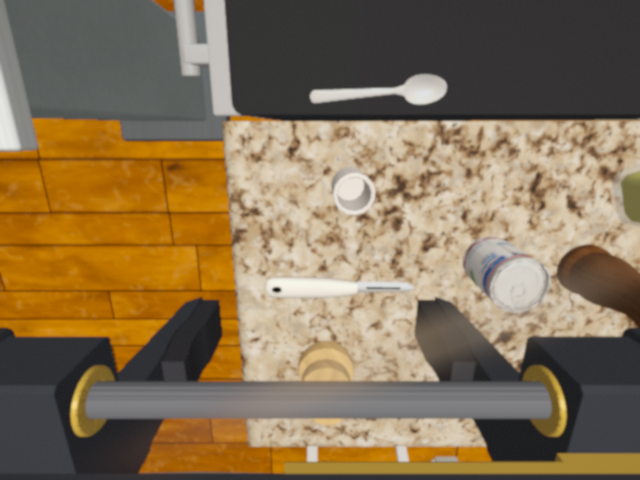

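Wrist view: the narrow jar is at (353,190), the peeler at (340,288) with its long side parallel to x, the spoon at (380,90), the tin at (508,275) and the stack at (327,370). Next I go above the stack.

Call:
{"api": "arm_command", "payload": {"steps": [[-1, 0.1, 0, 0, 0, 0], [-1, 0.1, 0, 0, 0, 0], [-1, 0, 0, 0, 0, 0], [-1, 0, 0, 0, 0, 0], [-1, 0, 0, 0, 0, 0], [-1, 0, 0, 0, 0, 0], [-1, 0, 0, 0, 0, 0], [-0.6, 0, 0, 0, 0, 0], [0, 0, 0, 0, 0, 0], [0, 0, 0, 0, 0, 0]]}}

```text
t: 5.5
ee_pos: [0.461, -0.404, 0.2019]
orientation: [-2.219, -2.222, -0.001]
contact_force: [-0.8, -0.3, 0.3]
opening: 0.088
```

Run:
```python
from h import *
import shutil
d=snap('wrist','w_stack'); shutil.copy('pics/wrist_last.npz','pics/w_stack.npz')
im=d['image']; hsv=cv2.cvtColor(im,cv2.COLOR_RGB2HSV)
print(get_obs()['ee_pos'], proj(d,[.465,-.412,.084]), proj(d,[.465,-.412,.028]))
cv2.imwrite('pics/w_stack_c.png',cv2.resize(cv2.cvtColor(im,cv2.COLOR_RGB2BGR)[130:330,200:460],(780,600)))
```

```text
[ 0.46099559 -0.40353312  0.20200853] [322.14851529 235.43016377] [321.58339671 219.68944669]
```

View pics/w_stack_c.png

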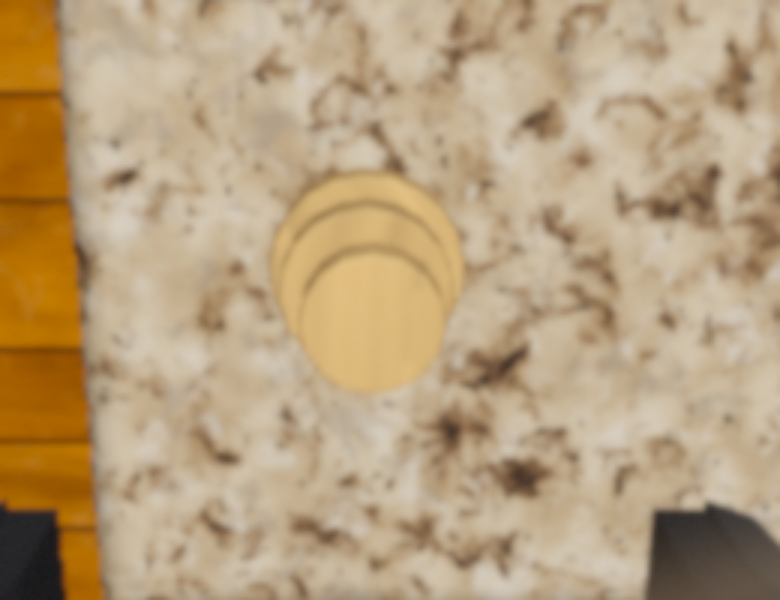

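The crop shows the top disc at (373,321), radius 71, which is image px (324,237). The middle disc is centred near column 366 with its top edge at row 203, and the large one near column 368 with its top edge at row 171.

Run:
```python
from h import *
d=dict(np.load('pics/w_stack.npz'))
f=lambda x,y:(200+(x+.5)/3-.5,130+(y+.5)/3-.5)
print('S',ray(d,*f(373,321),.084), 'r', np.linalg.norm(ray(d,*f(444,321),.084)-ray(d,*f(302,321),.084))/2)
for n,c,row,z,r in[('M',366,203,.056,.028),('L',368,171,.028,.0335)]:
    p=ray(d,*f(c,row),z); print(n,p[0],p[1]-r)
```

```text
S [ 0.46660553 -0.4131105   0.084     ] r 0.020447811846930338
M 0.4646986818928198 -0.4120646887801171
L 0.4655764752547555 -0.4122186630821393
```

Call:
{"api": "arm_command", "payload": {"steps": [[-0.37, 0.2, 0, 0, 0, 0], [0, 0, 1, 0, 0, 0], [0, 0, 1, 0, 0, 0], [0, 0, 1, 0, 0, 0], [0, 0, 1, 0, 0, 0], [0, 0, 0.8, 0, 0, 0], [0, 0, 0.5, 0, 0, 0], [0, 0, 0.3, 0, 0, 0], [0, 0, 0, 0, 0, 0], [0, 0, 0, 0, 0, 0]]}}

```text
t: 6.38
ee_pos: [0.4658, -0.4146, 0.0632]
orientation: [2.22, 2.222, -0.0]
contact_force: [-0.0, 0.5, 0.1]
opening: 0.0883
```

Call:
{"api": "arm_command", "payload": {"steps": [[0, 0, 0, 0, 0, 0], [0, 0, 0, 0, 0, 0], [0, 0, 0, 0, 0, 0], [0, 0, 0, 0, 0, 0], [0, 0, 0, 0, 0, 0], [0, 0, 0, 0, 0, 0], [0, 0, 0, 0, 0, 0], [0, 0, 0, 0, 0, 0]], "claw": 0}}

```text
t: 7.05
ee_pos: [0.4651, -0.4148, 0.0624]
orientation: [-2.221, -2.222, -0.0]
contact_force: [-1.0, 0.2, -0.5]
opening: 0.0369
```

Call:
{"api": "arm_command", "payload": {"steps": [[0, 0, 0, 0, 0, 0], [0, 0, 0, 0, 0, 0]]}}

```text
t: 7.22
ee_pos: [0.4652, -0.4148, 0.0624]
orientation: [-2.221, -2.222, -0.0]
contact_force: [-0.4, 0.1, -0.8]
opening: 0.0239
```

Run:
```python
from h import *
d=snap('wrist','g1'); im=d['image']
s=snap('scene')['image'][300:400,360:480]
a=cv2.resize(im,(480,360)); b=cv2.resize(s,(300,250),interpolation=cv2.INTER_CUBIC)
o=np.zeros((360,790,3),np.uint8); o[:,:480]=a; o[:250,490:]=b
cv2.imwrite('pics/g1c.png',o[...,::-1])
```

```text
(no output)
```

View pics/g1c.png

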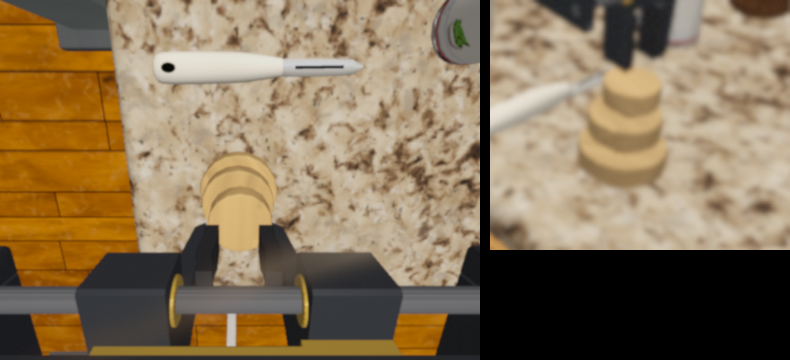

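The fingers closed above the top lid, so the stack is lower than I assumed. I'll triangulate its height from the earlier views.

Run:
```python
from h import *
d=dict(np.load('pics/w_stack.npz')); S=dict(np.load('pics/scene_last.npz'))
def P(d): return d['camera_matrix']@np.c_[d['R'],d['t']]
def tri(a,b):
    X=cv2.triangulatePoints(P(d),P(S),np.array(a,float),np.array(b,float))[:,0]; return X[:3]/X[3]
print(tri((324.2,236.8),(417.3,331)))
# check with predicted scene pixels
for z in(.05,.064,.084): print(z,proj(S,[.4663,-.413,z]))
im=cv2.cvtColor(cv2.imread('pics/scene0.png'),cv2.COLOR_BGR2RGB)
hsv=cv2.cvtColor(im,cv2.COLOR_RGB2HSV)[315:380,417]; print(hsv.tolist())
for z in(0,.01,.028): print(z,proj(S,ray(d,323,219,z)))
cv2.imwrite('pics/st.png',cv2.resize(im[315:380,380:450,::-1],(700,590)[::1],interpolation=cv2.INTER_CUBIC))
```

```text
[ 0.46728079 -0.41469403  0.08044832]
0.05 [414.64123924 344.623258  ]
0.064 [415.3312464 338.2856183]
0.084 [416.32973029 329.11465394]
[[18, 66, 186], [17, 68, 187], [17, 69, 186], [18, 66, 185], [17, 66, 182], [18, 61, 181], [18, 57, 183], [18, 55, 185], [18, 54, 188], [18, 55, 193], [18, 60, 197], [18, 72, 201], [18, 90, 204], [19, 100, 206], [18, 103, 208], [19, 104, 209], [19, 104, 209], [19, 103, 210], [19, 102, 211], [19, 103, 211], [19, 103, 212], [19, 103, 211], [18, 103, 205], [18, 107, 190], [18, 113, 167], [18, 112, 152], [18, 114, 148], [18, 115, 149], [18, 113, 151], [18, 112, 150], [17, 113, 153], [18, 112, 162], [18, 109, 182], [18, 105, 196], [18, 104, 201], [18, 105, 202], [18, 105, 200], [18, 106, 192], [18, 111, 174], [18, 114, 154], [18, 113, 145], [18, 116, 143], [18, 113, 142], [17, 115, 142], [17, 117, 144], [18, 115, 159], [18, 110, 181], [19, 108, 196], [18, 105, 202], [19, 107, 201], [18, 105, 199], [19, 108, 191], [18, 108, 177], [18, 114, 157], [18, 116, 143], [17, 114, 139], [18, 117, 140], [18, 114, 141], [17, 110, 144], [17, 96, 154], [17, 78, 170], [17, 72, 173], [16, 79, 164], [16, 87, 152], [16, 91, 146]]
0 [414.32790888 368.01064422]
0.01 [413.85188905 363.0206715 ]
0.028 [412.99004529 353.98622236]
```

View pics/st.png

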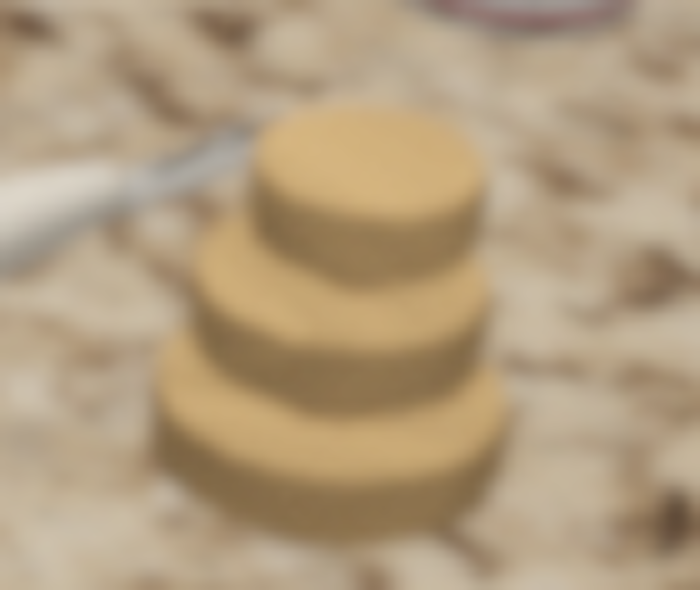

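Call:
{"api": "arm_command", "payload": {"steps": [[0, 0, -0.6, 0, 0, 0], [0, 0, 0, 0, 0, 0], [0, 0, 0, 0, 0, 0], [0, 0, 0, 0, 0, 0], [0, 0, 0, 0, 0, 0], [0, 0, 0, 0, 0, 0], [0, 0, 0, 0, 0, 0], [0, 0, 0, 0, 0, 0]], "claw": 1}}

```text
t: 7.98
ee_pos: [0.4651, -0.4146, 0.0771]
orientation: [-2.221, -2.222, -0.0]
contact_force: [-0.2, 0.5, -0.0]
opening: 0.0668
```

Run:
```python
from h import *
o=get_obs(); print(o['ee_pos'],o['opening'])
p=o['ee_pos']
out=np.zeros((600,800,3),np.uint8)
for n,box,x0 in(('scene',(270,390,350,430+40),0),('wrist',(180,330,190,450),1)):
    d=snap(n); im=d['image'].copy()
    pts=[proj(d,p+np.array([sx*o['opening']/2,0,dz])) for sx in(-1,1) for dz in(0,.019)]
    r0,r1,c0,c1=box; k=4 if x0==0 else 3
    c=cv2.resize(im[r0:r1,c0:c1],None,fx=k,fy=k,interpolation=cv2.INTER_CUBIC)
    for i,q in enumerate(pts): cv2.circle(c,(int((q[0]-c0)*k),int((q[1]-r0)*k)),3,(255,0,0) if i%2==0 else (0,255,0),-1)
    if x0==0: out[:480,:480]=c[:480,:480]; 
    else: c=cv2.resize(c,(310,180*310//312)); out[:c.shape[0],485:485+c.shape[1]]=c
cv2.imwrite('pics/f.png',out[...,::-1])
```

```text
[ 0.46506309 -0.41458449  0.0770659 ] 0.06675353684052365
```

View pics/f.png

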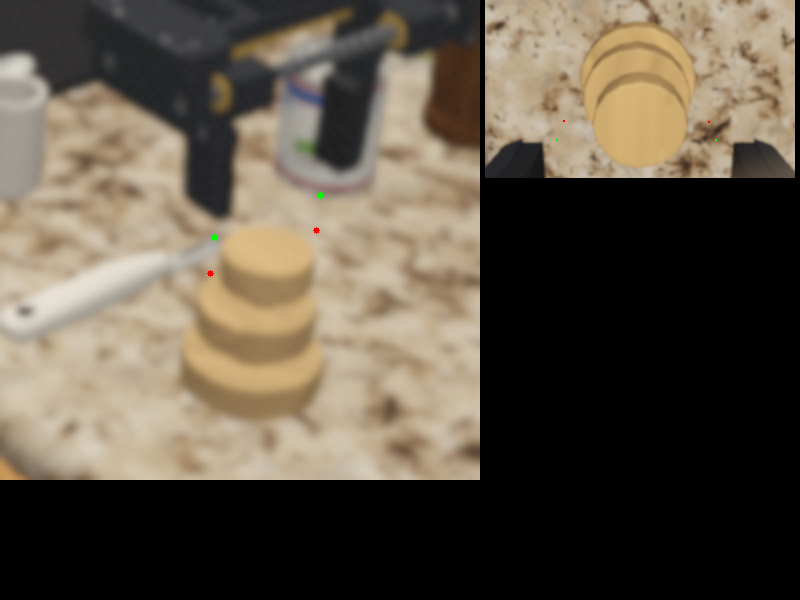

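Run:
```python
from h import *
d=dict(np.load('pics/wrist_last.npz')); S=dict(np.load('pics/scene_last.npz'))
P=lambda d:d['camera_matrix']@np.c_[d['R'],d['t']]
def tri(a,b):
    X=cv2.triangulatePoints(P(d),P(S),np.array(a,float),np.array(b,float))[:,0]; X=X[:3]/X[3]; return X.round(4),(proj(d,X)-a).round(1),(proj(S,X)-b).round(1)
print(tri((238,300),(350+222/4,270+216/4)))   # left inner tip
print(tri((398,300),(350+345/4,270+172/4)))  # right
print(-d['R'].T@d['t'], get_obs()['qpos'])
```

```text
(array([ 0.4322, -0.4145,  0.1069]), array([9. , 7.9]), array([-1.2,  0.1]))
(array([ 0.5087, -0.4157,  0.1051]), array([10.7,  8.6]), array([-1.3,  0.6]))
[ 0.46559227 -0.333455    0.25994247] [-9.18289395e-01  4.17776122e-01  1.57547709e+00 -9.56130366e-06
  1.14864775e+00 -9.18689811e-01]
```

Both views put the real fingertips about 28 mm above the reported TCP, at z≈0.106 with the TCP at 0.077. I'll use that offset from here and descend to TCP z≈0.038.

Call:
{"api": "arm_command", "payload": {"steps": [[0, 0, 0, 0, 0, 0], [0, 0, 0, 0, 0, 0], [0.05, 0.04, 0.5, 0, 0, 0], [0, 0, 0.5, 0, 0, 0], [0, 0, 0.3, 0, 0, 0], [0, 0, 0.26, 0, 0, 0], [0, 0, 0, 0, 0, 0], [0, 0, 0, 0, 0, 0]]}}

```text
t: 8.75
ee_pos: [0.4658, -0.413, 0.0375]
orientation: [-2.22, -2.221, -0.0]
contact_force: [-0.6, 0.4, -0.3]
opening: 0.0882
```

Call:
{"api": "arm_command", "payload": {"steps": [[0, 0, 0, 0, 0, 0], [0, 0, 0, 0, 0, 0], [0, 0, 0, 0, 0, 0], [0, 0, 0, 0, 0, 0], [0, 0, 0, 0, 0, 0], [0, 0, 0, 0, 0, 0], [0, 0, 0, 0, 0, 0], [0, 0, 0, 0, 0, 0], [0, 0, 0, 0, 0, 0], [0, 0, 0, 0, 0, 0]], "claw": 0}}

```text
t: 9.58
ee_pos: [0.4661, -0.4136, 0.0386]
orientation: [2.221, 2.222, -0.0]
contact_force: [-0.8, -0.3, 1.1]
opening: 0.0417
```

Call:
{"api": "arm_command", "payload": {"steps": [[0, 0, 0, 0, 0, 0], [0, 0, -0.2, 0, 0, 0], [0, 0, -0.6, 0, 0, 0], [0, 0, -1, 0, 0, 0], [0, 0, -1, 0, 0, 0], [0, 0, -1, 0, 0, 0], [0, 0, -0.6, 0, 0, 0], [0, 0, 0, 0, 0, 0], [0, 0, 0, 0, 0, 0]]}}

```text
t: 10.33
ee_pos: [0.4666, -0.4139, 0.1492]
orientation: [2.22, 2.221, -0.0]
contact_force: [-0.3, 0.3, -1.0]
opening: 0.0418
```

Run:
```python
from h import *
o=get_obs(); print(o['ee_pos'],o['opening'])
out=np.zeros((480,800,3),np.uint8)
s=snap('scene')['image'][230:380,340:480]; w=snap('wrist')['image'][100:400,140:500]
out[:480,:448]=cv2.resize(s,(448,480),interpolation=cv2.INTER_CUBIC); out[:293,448:]=cv2.resize(w,(352,293))
cv2.imwrite('pics/g2.png',out[...,::-1])
```

```text
[ 0.46659649 -0.41388959  0.14916665] 0.04183957054903721
```

View pics/g2.png

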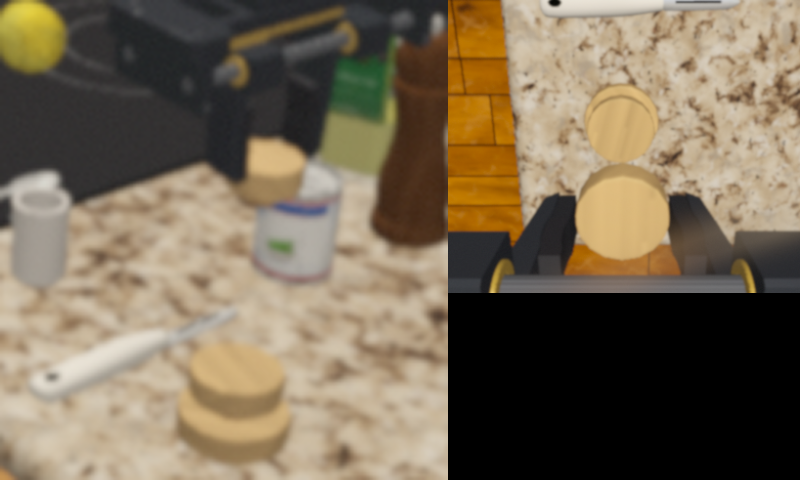

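The small lid is held level and the other two lids are still in place. Now I measure the lid's offset in the hand.

```bash
cat > inhand.py <<'E'
from h import *
import sys
top,r=float(sys.argv[1]),float(sys.argv[2])  # lid top above TCP, radius
o=get_obs(); d=snap('wrist'); p=o['ee_pos']; z=p[2]+top
hsv=cv2.cvtColor(d['image'],cv2.COLOR_RGB2HSV); mk=(hsv[...,0]>12)&(hsv[...,0]<26)&(hsv[...,1]>70)&(hsv[...,2]>165)
c=proj(d,[p[0],p[1],z]); R=int(np.linalg.norm(proj(d,[p[0]+r,p[1],z])-c))
m=mk.copy(); yy,xx=np.mgrid[:480,:640]; m&=(np.hypot(xx-c[0],yy-c[1])<R*1.2)
print('pred px',c.round(0),R,'opening',o['opening'])
q=circ(d,m,c,z,r); print('offset from TCP',(q-p[:2]).round(4),'TCP',p.round(4))
E
python3 inhand.py .0454 .022
```

```text
pred px [317. 325.] 51 opening 0.042028034377611656
fixed r [ 0.4637 -0.419 ] rms 0.0027 free [ 0.4645 -0.423   0.0188] n 185 [ 268  265   98  116 8646]
offset from TCP [-0.0019 -0.0064] TCP [ 0.4656 -0.4127  0.1468]
```

Call:
{"api": "arm_command", "payload": {"steps": [[1, 0.1, 0, 0, 0, 0], [1, 0.1, 0, 0, 0, 0], [1, 0.1, 0, 0, 0, 0], [1, 0.1, 0, 0, 0, 0], [1, 0.1, 0, 0, 0, 0], [1, 0.1, 0, 0, 0, 0], [1, 0.1, 0, 0, 0, 0], [1, 0.1, 0, 0, 0, 0], [0.7, 0, 0, 0, 0, 0], [0, 0, 0, 0, 0, 0], [0, 0, 0, 0, 0, 0]]}}

```text
t: 11.4
ee_pos: [0.4856, -0.1951, 0.1473]
orientation: [-2.218, -2.223, 0.001]
contact_force: [-0.6, -0.7, -0.6]
opening: 0.042
```

```bash
python3 inhand.py .0454 .022
python3 - <<'E'
from h import *
d=snap('wrist'); 
im=d['image'][140:440,160:480]; cv2.imwrite('pics/p1.png',cv2.resize(im,(640,600))[...,::-1])
p=get_obs()['ee_pos']; print([((proj(d,q)-[160,140])*2).round() for q in([p[0],p[1],p[2]+.0454],[.4885,-.1945,.06])])
E
```

```text
pred px [317. 326.] 51 opening 0.042005998381053844
fixed r [ 0.4881 -0.1953] rms 0.0025 free [ 0.4879 -0.1962  0.0214] n 206 [ 270  265   99  110 8137]
offset from TCP [ 0.0025 -0.0003] TCP [ 0.4856 -0.1951  0.1473]
[array([314., 374.]), array([322., 189.])]
```

View pics/p1.png

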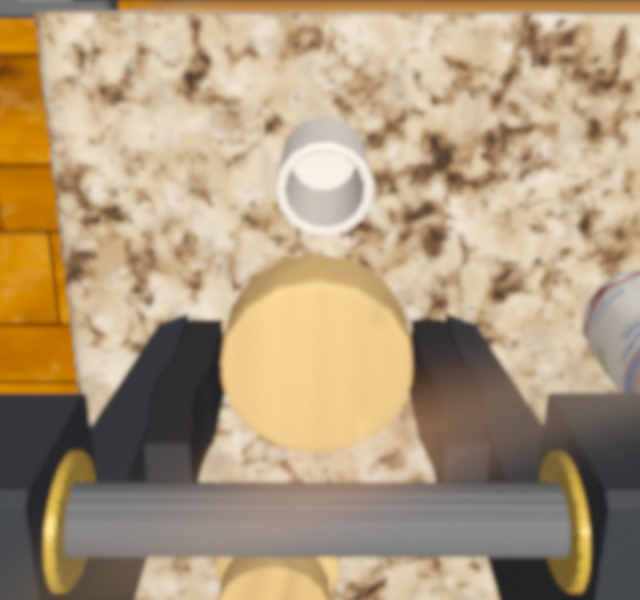

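The held lid's top is centred at (317,360) and the jar rim at (326,189). That calls for a small correction (+4 mm in x, about -1.5 mm in y) before descending.

Call:
{"api": "arm_command", "payload": {"steps": [[-0.06, 0.15, 0, 0, 0, 0], [0, 0, 1, 0, 0, 0], [0, 0, 1, 0, 0, 0], [0, 0, 1, 0, 0, 0], [0, 0, 0.6, 0, 0, 0], [0, 0, 0.3, 0, 0, 0], [0, 0, 0.2, 0, 0, 0], [0, 0, 0.2, 0, 0, 0], [0, 0, 0, 0, 0, 0]]}}

```text
t: 12.25
ee_pos: [0.49, -0.198, 0.0408]
orientation: [2.222, 2.221, -0.0]
contact_force: [-0.4, 0.4, 0.1]
opening: 0.042
```

Call:
{"api": "arm_command", "payload": {"steps": [[0, 0, 0.06, 0, 0, 0], [0, 0, 0.06, 0, 0, 0], [0, 0, 0, 0, 0, 0], [0, 0, 0, 0, 0, 0]]}}

```text
t: 12.58
ee_pos: [0.4902, -0.1976, 0.0384]
orientation: [2.22, 2.221, 0.0]
contact_force: [-0.2, -0.6, -0.2]
opening: 0.0421
```

Call:
{"api": "arm_command", "payload": {"steps": [[0, 0, 0.04, 0, 0, 0], [0, 0, 0.04, 0, 0, 0], [0, 0, 0.04, 0, 0, 0], [0, 0, 0.04, 0, 0, 0], [0, 0, 0, 0, 0, 0], [0, 0, 0, 0, 0, 0]]}}

```text
t: 13.08
ee_pos: [0.4898, -0.1974, 0.0338]
orientation: [-2.221, -2.222, 0.0]
contact_force: [0.5, -0.5, -0.2]
opening: 0.0416
```

Call:
{"api": "arm_command", "payload": {"steps": [[0, 0, 0.04, 0, 0, 0], [0, 0, 0.04, 0, 0, 0], [0, 0, 0, 0, 0, 0]]}}

```text
t: 13.33
ee_pos: [0.4902, -0.1978, 0.0325]
orientation: [2.22, 2.222, -0.0]
contact_force: [-1.3, 0.1, 4.0]
opening: 0.0419
```

Call:
{"api": "arm_command", "payload": {"steps": [[0, 0, 0.04, 0, 0, 0], [0, 0, 0.04, 0, 0, 0], [0, 0, 0, 0, 0, 0]]}}

```text
t: 13.58
ee_pos: [0.4908, -0.1986, 0.0324]
orientation: [2.219, 2.221, -0.001]
contact_force: [-5.4, 2.0, 17.4]
opening: 0.0418
```

Contact came at TCP z 0.0325, right at the predicted seating height. Release and lift.

Call:
{"api": "arm_command", "payload": {"steps": [[0, 0, -0.06, 0, 0, 0], [0, 0, 0, 0, 0, 0], [0, 0, 0, 0, 0, 0], [0, 0, 0, 0, 0, 0], [0, 0, 0, 0, 0, 0], [0, 0, 0, 0, 0, 0], [0, 0, -0.3, 0, 0, 0], [0, 0, -1, 0, 0, 0], [0, 0, -1, 0, 0, 0], [0, 0, -1, 0, 0, 0], [0, 0, -1, 0, 0, 0]], "claw": 1}}

```text
t: 14.5
ee_pos: [0.4897, -0.1974, 0.1404]
orientation: [-2.221, -2.222, 0.0]
contact_force: [-0.2, -0.0, 0.4]
opening: 0.0882
```

Run:
```python
from h import *
o=get_obs(); print(o['ee_pos'],o['opening'])
out=np.zeros((480,800,3),np.uint8)
S=snap('scene'); s=S['image'][230:380,320:460]; D=snap('wrist'); w=D['image'][100:400,140:500]
out[:480,:448]=cv2.resize(s,(448,480),interpolation=cv2.INTER_CUBIC); out[:293,448:]=cv2.resize(w,(352,293))
cv2.imwrite('pics/p2.png',out[...,::-1])
q=proj(D,[.4895,-.195,.078]); print((q-[140,100])*[352/360,293/300]+[448,0])
```

```text
[ 0.4896856  -0.19736827  0.14043845] 0.08816627738096539
[616.66214347 135.180772  ]
```

View pics/p2.png

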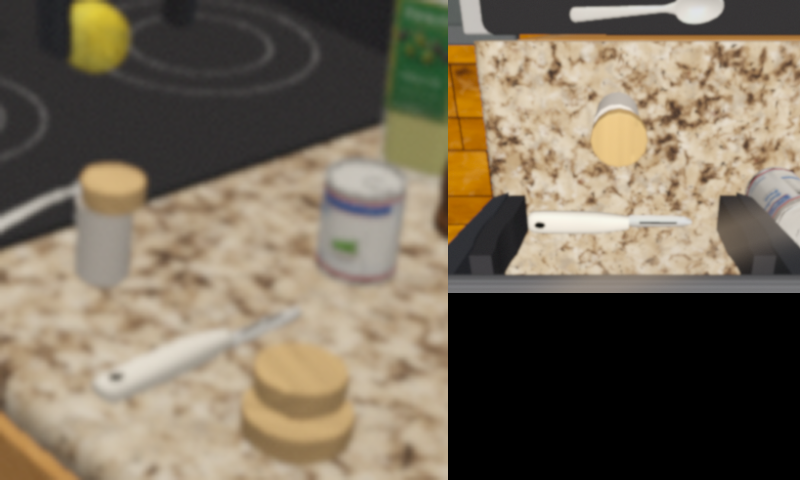

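The small lid is seated level: the lid in the wrist crop at (619,136) matches the predicted (617,135). Now the middle lid.

Call:
{"api": "arm_command", "payload": {"steps": [[-1, -0.1, 0, 0, 0, 0], [-1, -0.1, 0, 0, 0, 0], [-1, -0.1, 0, 0, 0, 0], [-1, -0.2, 0, 0, 0, 0], [-1, -0.2, 0, 0, 0, 0], [-1, -0.2, 0, 0, 0, 0], [-1, -0.1, 0, 0, 0, 0], [-1, 0, 0, 0, 0, 0], [-0.6, 0, 0, 0, 0, 0], [0, 0, 0, 0, 0, 0], [0, 0, 0, 0, 0, 0]]}}

```text
t: 15.52
ee_pos: [0.4643, -0.4124, 0.1379]
orientation: [-2.221, -2.219, -0.001]
contact_force: [-0.4, 0.5, -0.1]
opening: 0.0881
```

```bash
cat > stk.py <<'E'
from h import *
import sys
z,r=float(sys.argv[1]),float(sys.argv[2])
d=snap('wrist'); p=get_obs()['ee_pos']; hsv=cv2.cvtColor(d['image'],cv2.COLOR_RGB2HSV)
mk=(hsv[...,0]>12)&(hsv[...,0]<26)&(hsv[...,1]>85)&(hsv[...,2]>150)
mk=cv2.morphologyEx(mk.astype(np.uint8),cv2.MORPH_OPEN,np.ones((5,5)))
c=proj(d,[.465,-.412,z]); yy,xx=np.mgrid[:480,:640]; R=np.linalg.norm(proj(d,[.465+r,-.412,z])-c); mk&=(np.hypot(xx-c[0],yy-c[1])<R*1.7)
print(c.round(0),R.round(1)); q=circ(d,mk,c,z,r); print('TCP',p.round(4),'to go',(q-p[:2]).round(4))
E
python3 stk.py .056 .028
```

```text
[318. 238.] 36.8
fixed r [ 0.4648 -0.4105] rms 0.0006 free [ 0.4648 -0.4109  0.0277] n 105 [ 280  188   82   84 5246]
TCP [ 0.4645 -0.4115  0.138 ] to go [0.0003 0.0011]
```

Call:
{"api": "arm_command", "payload": {"steps": [[0.03, 0.02, 1, 0, 0, 0], [0, 0, 1, 0, 0, 0], [0, 0, 1, 0, 0, 0], [0, 0, 1, 0, 0, 0], [0, 0, 0.6, 0, 0, 0], [0, 0, 0.3, 0, 0, 0], [0, 0, 0.2, 0, 0, 0], [0, 0, 0, 0, 0, 0], [0, 0, 0, 0, 0, 0]]}}

```text
t: 16.32
ee_pos: [0.466, -0.4118, 0.0124]
orientation: [2.22, 2.222, -0.0]
contact_force: [-0.4, 0.1, -0.2]
opening: 0.0882
```

Call:
{"api": "arm_command", "payload": {"steps": [[0, 0, 0, 0, 0, 0], [0, 0, 0, 0, 0, 0], [0, 0, 0, 0, 0, 0], [0, 0, 0, 0, 0, 0], [0, 0, 0, 0, 0, 0], [0, 0, 0, 0, 0, 0], [0, 0, 0, 0, 0, 0], [0, 0, 0, 0, 0, 0], [0, 0, 0, 0, 0, 0]], "claw": 0}}

```text
t: 17.07
ee_pos: [0.4655, -0.412, 0.0117]
orientation: [2.221, 2.222, -0.0]
contact_force: [-1.1, 1.2, 4.6]
opening: 0.0535
```

Call:
{"api": "arm_command", "payload": {"steps": [[0, 0, -0.2, 0, 0, 0], [0, 0, -0.6, 0, 0, 0], [0, 0, -1, 0, 0, 0], [0, 0, -1, 0, 0, 0], [0, 0, -1, 0, 0, 0], [0, 0, -1, 0, 0, 0], [0, 0, -0.8, 0, 0, 0], [0, 0, 0, 0, 0, 0]]}}

```text
t: 17.73
ee_pos: [0.4674, -0.414, 0.1567]
orientation: [2.215, 2.216, -0.001]
contact_force: [0.1, -0.5, -0.5]
opening: 0.0539
```

Call:
{"api": "arm_command", "payload": {"steps": [[1, 0, 0, 0, 0, 0], [1, 0, 0, 0, 0, 0], [1, 0, 0, 0, 0, 0], [1, 0, 0, 0, 0, 0], [1, 0, 0, 0, 0, 0], [1, 0, 0, 0, 0, 0], [1, 0, 0, 0, 0, 0], [1, 0, 0, 0, 0, 0], [1, 0, 0, 0, 0, 0], [1, 0, 0, 0, 0, 0], [1, 0, 0, 0, 0, 0], [1, 0, 0, 0, 0, 0]]}}

```text
t: 18.73
ee_pos: [0.4645, -0.1102, 0.1503]
orientation: [-2.22, -2.221, 0.001]
contact_force: [-0.2, -0.3, -0.6]
opening: 0.054
```

Call:
{"api": "arm_command", "payload": {"steps": [[1, 0.1, 0, 0, 0, 0], [1, 0.1, 0, 0, 0, 0], [1, 0.1, 0, 0, 0, 0], [1, 0.1, 0, 0, 0, 0], [0.6, 0, 0, 0, 0, 0], [0, 0, 0, 0, 0, 0], [0, 0, 0, 0, 0, 0]]}}

```text
t: 19.32
ee_pos: [0.4746, 0.0039, 0.1505]
orientation: [-2.218, -2.223, 0.001]
contact_force: [0.2, 0.2, -1.0]
opening: 0.0537
```

```bash
cat > pl.py <<'E'
from h import *
import sys
X=[float(v) for v in sys.argv[1:4]]; r=float(sys.argv[4]); top=float(sys.argv[5]); rl=float(sys.argv[6]); fn=sys.argv[7]
d=snap('wrist'); im=d['image']; hsv=cv2.cvtColor(im,cv2.COLOR_RGB2HSV); p=get_obs()['ee_pos']
print('TCP',p.round(4),'jar:'); c=proj(d,X); circ(d,(hsv[...,2]>130)&(hsv[...,1]<60),c,X[2],r)
mk=(hsv[...,0]>12)&(hsv[...,0]<26)&(hsv[...,1]>70)&(hsv[...,2]>165)
L=[p[0],p[1],p[2]+top]; q=proj(d,L)
print('lid:'); m=circ(d,mk,q,L[2],rl); print('lid-TCP',(m-p[:2]).round(4))
k=2; w=cv2.resize(im[140:440,140:500],(720,600)).copy()
for a,s in((c,(0,0,255)),(q,(255,0,0))): cv2.circle(w,tuple(int(v) for v in (a-[140,140])*2),3,s,-1)
cv2.imwrite(f'pics/{fn}.png',w[...,::-1])
E
python3 pl.py .4752 .0051 .072 .026 .044 .0275 p3
```

```text
TCP [0.4748 0.0032 0.1507] jar:
fixed r [0.4753 0.0134] rms 0.0037 free [0.4753 0.0169 0.0285] n 120 [ 275  116   81  143 3931]
lid:
fixed r [0.4758 0.002 ] rms 0.0026 free [ 0.4755 -0.      0.0257] n 332 [  257   254   123   129 12284]
lid-TCP [ 0.001  -0.0011]
```

Call:
{"api": "arm_command", "payload": {"steps": [[0.04, 0.02, 0, 0, 0, 0], [0, 0, 1, 0, 0, 0], [0, 0, 1, 0, 0, 0], [0, 0, 1, 0, 0, 0], [0, 0, 0.4, 0, 0, 0], [0, 0, 0.2, 0, 0, 0], [0, 0, 0.2, 0, 0, 0], [0, 0, 0.1, 0, 0, 0], [0, 0, 0, 0, 0, 0]]}}

```text
t: 20.12
ee_pos: [0.4764, 0.0039, 0.0544]
orientation: [2.221, 2.221, 0.001]
contact_force: [0.7, -0.1, -0.1]
opening: 0.0541
```

Call:
{"api": "arm_command", "payload": {"steps": [[0, 0, 0.04, 0, 0, 0], [0, 0, 0.04, 0, 0, 0], [0, 0, 0.04, 0, 0, 0], [0, 0, 0.04, 0, 0, 0], [0, 0, 0, 0, 0, 0]]}}

```text
t: 20.53
ee_pos: [0.4758, 0.0043, 0.05]
orientation: [2.221, 2.222, 0.0]
contact_force: [-0.3, 0.2, -0.2]
opening: 0.0541
```

Call:
{"api": "arm_command", "payload": {"steps": [[0, 0, 0.04, 0, 0, 0], [0, 0, 0.04, 0, 0, 0], [0, 0, 0, 0, 0, 0]]}}

```text
t: 20.78
ee_pos: [0.4762, 0.0041, 0.0496]
orientation: [2.22, 2.222, -0.0]
contact_force: [-5.8, 0.6, 16.5]
opening: 0.0537
```

Contact came at 0.0495 against 0.046 expected for seated (0.056 would be the plug standing on the rim). I'll release and check by picture.

Call:
{"api": "arm_command", "payload": {"steps": [[0, 0, -0.04, 0, 0, 0], [0, 0, 0, 0, 0, 0], [0, 0, 0, 0, 0, 0], [0, 0, 0, 0, 0, 0], [0, 0, 0, 0, 0, 0], [0, 0, 0, 0, 0, 0], [0, 0, -0.3, 0, 0, 0], [0, 0, -1, 0, 0, 0], [0, 0, -1, 0, 0, 0], [0, 0, -1, 0, 0, 0], [0, 0, -1, 0, 0, 0], [0, 0, 0, 0, 0, 0]], "claw": 1}}

```text
t: 21.78
ee_pos: [0.4792, 0.0036, 0.1621]
orientation: [2.215, 2.217, 0.008]
contact_force: [1.5, -0.7, 0.8]
opening: 0.0884
```

Run:
```python
from h import *
o=get_obs(); print(o['ee_pos'],o['opening'])
out=np.zeros((480,800,3),np.uint8)
S=snap('scene'); s=S['image'][200:350,240:380]; D=snap('wrist'); w=D['image'][100:400,140:500]
out[:480,:448]=cv2.resize(s,(448,480),interpolation=cv2.INTER_CUBIC); out[:293,448:]=cv2.resize(w,(352,293))
cv2.imwrite('pics/p4.png',out[...,::-1])
q=proj(D,[.4755,.0051,.09]); print((q-[140,100])*[352/360,293/300]+[448,0])
for z in(.09,.094,.1): print((proj(S,[.4755,.0051,z])-[240,200])*3.2)
hsv=cv2.cvtColor(D['image'],cv2.COLOR_RGB2HSV); mk=(hsv[...,0]>12)&(hsv[...,0]<26)&(hsv[...,1]>70)&(hsv[...,2]>165)
circ(D,mk,q,.09,.028)
```

```text
[0.47916551 0.00355094 0.1621227 ] 0.08839746118825195
[617.54545721 138.38747077]
[184.88612931 149.81883824]
[184.93721945 144.94338002]
[185.01408029 137.60865991]
fixed r [0.4766 0.0037] rms 0.0004 free [0.4766 0.0027 0.0272] n 109 [ 277  205   76   75 4453]
```

View pics/p4.png

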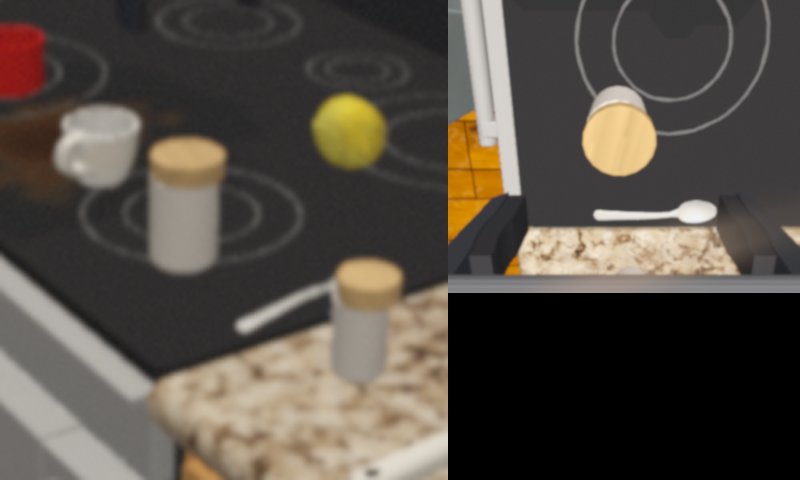

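Both lids lie flat on their jars; the middle lid's top is at crop (189,153) against (185,150) predicted for seated. Back for the large lid.

Call:
{"api": "arm_command", "payload": {"steps": [[-1, -0.1, 0, 0, 0, 0], [-1, -0.1, 0, 0, 0, 0], [-1, -0.1, 0, 0, 0, 0], [-1, -0.1, 0, 0, 0, 0], [-1, 0, 0, 0, 0, 0], [-1, 0, 0, 0, 0, 0], [-1, 0, 0, 0, 0, 0], [-1, 0, 0, 0, 0, 0], [-1, 0, 0, 0, 0, 0], [-1, 0, 0, 0, 0, 0], [-1, 0, 0, 0, 0, 0], [-1, 0, 0, 0, 0, 0]]}}

```text
t: 22.88
ee_pos: [0.4648, -0.2962, 0.1545]
orientation: [-2.219, -2.219, -0.0]
contact_force: [-0.5, 0.8, -0.2]
opening: 0.088
```

Call:
{"api": "arm_command", "payload": {"steps": [[-1, 0, 0, 0, 0, 0], [-1, 0, 0, 0, 0, 0], [-1, 0, 0, 0, 0, 0], [-1, 0, 0, 0, 0, 0], [-0.6, 0, 0, 0, 0, 0], [0, 0, 0, 0, 0, 0], [0, 0, 0, 0, 0, 0]]}}

```text
t: 23.47
ee_pos: [0.465, -0.4102, 0.1544]
orientation: [-2.22, -2.218, -0.001]
contact_force: [-0.1, 0.8, 1.0]
opening: 0.0879
```

```bash
python3 stk.py .028 .0335
```

```text
[318. 226.] 38.1
fixed r [ 0.4657 -0.4105] rms 0.0008 free [ 0.4656 -0.4107  0.0333] n 111 [ 281  188   79   73 4411]
TCP [ 0.4653 -0.4095  0.1548] to go [ 0.0004 -0.001 ]
```

Call:
{"api": "arm_command", "payload": {"steps": [[-0.04, 0.02, 1, 0, 0, 0], [0, 0, 1, 0, 0, 0], [0, 0, 1, 0, 0, 0], [0, 0, 1, 0, 0, 0], [0, 0, 1, 0, 0, 0], [0, 0, 0.8, 0, 0, 0], [0, 0, 0.4, 0, 0, 0], [0, 0, 0.3, 0, 0, 0], [0, 0, 0, 0, 0, 0]]}}

```text
t: 24.27
ee_pos: [0.466, -0.4102, -0.0074]
orientation: [-2.218, -2.221, -0.001]
contact_force: [-0.0, 0.1, 0.3]
opening: 0.088
```

Call:
{"api": "arm_command", "payload": {"steps": [[0, 0, 0.1, 0, 0, 0], [0, 0, 0.1, 0, 0, 0], [0, 0, 0, 0, 0, 0]]}}

```text
t: 24.52
ee_pos: [0.4669, -0.4123, -0.0102]
orientation: [2.22, 2.221, -0.0]
contact_force: [-0.2, 0.7, 0.3]
opening: 0.0882
```

Call:
{"api": "arm_command", "payload": {"steps": [[0, 0, 0.1, 0, 0, 0], [0, 0, 0.08, 0, 0, 0], [0, 0, 0, 0, 0, 0]]}}

```text
t: 24.77
ee_pos: [0.4663, -0.4117, -0.0157]
orientation: [-2.221, -2.222, 0.0]
contact_force: [-1.2, -0.5, -0.1]
opening: 0.0885
```

Call:
{"api": "arm_command", "payload": {"steps": [[0, 0, 0, 0, 0, 0], [0, 0, 0, 0, 0, 0], [0, 0, 0, 0, 0, 0], [0, 0, 0, 0, 0, 0], [0, 0, 0, 0, 0, 0], [0, 0, 0, 0, 0, 0], [0, 0, 0, 0, 0, 0]], "claw": 0}}

```text
t: 25.35
ee_pos: [0.4664, -0.4118, -0.0155]
orientation: [-2.221, -2.222, 0.0]
contact_force: [-0.6, -0.6, 1.3]
opening: 0.0643
```

Call:
{"api": "arm_command", "payload": {"steps": [[0, 0, 0, 0, 0, 0], [0, 0, -0.2, 0, 0, 0], [0, 0, -0.6, 0, 0, 0], [0, 0, -1, 0, 0, 0], [0, 0, -1, 0, 0, 0], [0, 0, -1, 0, 0, 0], [0, 0, -1, 0, 0, 0], [0, 0, -1, 0, 0, 0], [0, 0, -0.6, 0, 0, 0], [0, 0, -0.3, 0, 0, 0], [0, 0, 0, 0, 0, 0]]}}

```text
t: 26.27
ee_pos: [0.4673, -0.4126, 0.1542]
orientation: [2.218, 2.219, -0.001]
contact_force: [-0.4, -0.6, -1.4]
opening: 0.0649
```

Call:
{"api": "arm_command", "payload": {"steps": [[1, 0, 0, 0, 0, 0], [1, 0, 0, 0, 0, 0], [1, 0, 0, 0, 0, 0], [1, 0, 0, 0, 0, 0], [1, 0, 0, 0, 0, 0], [1, 0, 0, 0, 0, 0], [1, 0, 0, 0, 0, 0], [1, 0, 0, 0, 0, 0], [1, 0, 0, 0, 0, 0], [1, 0, 0, 0, 0, 0], [1, 0, 0, 0, 0, 0], [1, 0, 0, 0, 0, 0]]}}

```text
t: 27.27
ee_pos: [0.4651, -0.11, 0.1503]
orientation: [-2.219, -2.22, 0.001]
contact_force: [1.1, 0.5, -1.1]
opening: 0.0646
```

Call:
{"api": "arm_command", "payload": {"steps": [[1, 0, 0, 0, 0, 0], [1, 0, 0, 0, 0, 0], [1, 0, 0, 0, 0, 0], [1, 0, 0, 0, 0, 0], [1, 0, 0, 0, 0, 0], [1, 0, 0, 0, 0, 0], [1, -0.2, 0, 0, 0, 0], [1, -0.2, 0, 0, 0, 0], [1, -0.2, 0, 0, 0, 0], [1, -0.2, 0, 0, 0, 0], [1, -0.2, 0, 0, 0, 0], [1, -0.2, 0, 0, 0, 0]]}}

```text
t: 28.27
ee_pos: [0.4346, 0.1893, 0.1503]
orientation: [-2.22, -2.221, 0.003]
contact_force: [-0.2, -0.3, -0.7]
opening: 0.0643
```

Call:
{"api": "arm_command", "payload": {"steps": [[1, -0.1, 0, 0, 0, 0], [1, -0.1, 0, 0, 0, 0], [1, 0, 0, 0, 0, 0], [1, 0, 0, 0, 0, 0], [0.8, 0, 0, 0, 0, 0], [0, 0, 0, 0, 0, 0], [0, 0, 0, 0, 0, 0]]}}

```text
t: 28.85
ee_pos: [0.4299, 0.3084, 0.1502]
orientation: [-2.218, -2.224, 0.004]
contact_force: [-1.1, -0.7, -2.9]
opening: 0.0641
```

```bash
python3 pl.py .4322 .3111 .05 .0315 .0435 .033 p5
```

```text
TCP [0.4301 0.3077 0.1504] jar:
fixed r [0.4322 0.324 ] rms 0.0049 free [0.432  0.3289 0.0349] n 139 [ 281  181   80   69 4163]
lid:
fixed r [0.4302 0.3112] rms 0.0009 free [0.4303 0.3092 0.0314] n 203 [  245   242   147   141 16250]
lid-TCP [0.0001 0.0035]
```

View pics/p5.png

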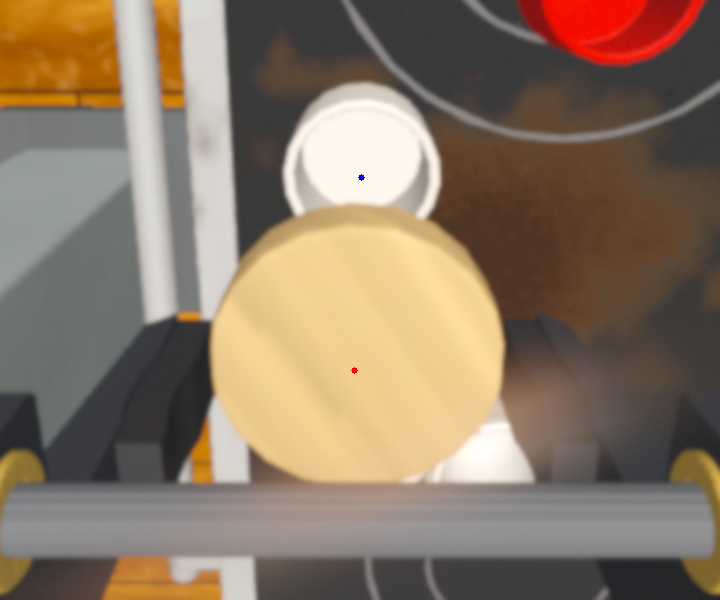

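Wrist view: the jar rim centre falls on the predicted (362,177). The held lid's top is centred at (358,351), about 3 mm towards +y, which the target allows for.

Call:
{"api": "arm_command", "payload": {"steps": [[0.01, 0.06, 0, 0, 0, 0], [0, 0, 1, 0, 0, 0], [0, 0, 1, 0, 0, 0], [0, 0, 1, 0, 0, 0], [0, 0, 1, 0, 0, 0], [0, 0, 0.5, 0, 0, 0], [0, 0, 0.2, 0, 0, 0], [0, 0, 0, 0, 0, 0], [0, 0, 0, 0, 0, 0]]}}

```text
t: 29.65
ee_pos: [0.4331, 0.308, 0.0348]
orientation: [2.222, 2.221, 0.0]
contact_force: [-0.2, 0.4, -1.5]
opening: 0.0646
```

Call:
{"api": "arm_command", "payload": {"steps": [[0, 0, 0.04, 0, 0, 0], [0, 0, 0.04, 0, 0, 0], [0, 0, 0.04, 0, 0, 0], [0, 0, 0, 0, 0, 0]]}}

```text
t: 29.98
ee_pos: [0.4329, 0.3085, 0.0318]
orientation: [2.221, 2.222, 0.001]
contact_force: [0.5, -0.5, -0.0]
opening: 0.0648
```

Call:
{"api": "arm_command", "payload": {"steps": [[0, 0, 0.04, 0, 0, 0], [0, 0, 0.04, 0, 0, 0], [0, 0, 0, 0, 0, 0]]}}

```text
t: 30.23
ee_pos: [0.4325, 0.3084, 0.0293]
orientation: [-2.221, -2.222, 0.0]
contact_force: [0.3, 0.2, -1.3]
opening: 0.0646
```

Call:
{"api": "arm_command", "payload": {"steps": [[0, 0, 0.04, 0, 0, 0], [0, 0, 0.04, 0, 0, 0], [0, 0, 0, 0, 0, 0]]}}

```text
t: 30.48
ee_pos: [0.4328, 0.3085, 0.0284]
orientation: [2.221, 2.222, -0.0]
contact_force: [-3.6, -3.6, 8.7]
opening: 0.0645
```

Call:
{"api": "arm_command", "payload": {"steps": [[0, 0, 0.04, 0, 0, 0], [0, 0, 0.04, 0, 0, 0], [0, 0, 0, 0, 0, 0]]}}

```text
t: 30.73
ee_pos: [0.4329, 0.3086, 0.0281]
orientation: [2.22, 2.222, -0.001]
contact_force: [-9.4, -6.7, 24.3]
opening: 0.0648
```

Call:
{"api": "arm_command", "payload": {"steps": [[0, 0, -0.1, 0, 0, 0], [0, 0, 0, 0, 0, 0], [0, 0, 0, 0, 0, 0], [0, 0, 0, 0, 0, 0], [0, 0, 0, 0, 0, 0], [0, 0, 0, 0, 0, 0], [0, 0, -0.3, 0, 0, 0], [0, 0, -1, 0, 0, 0], [0, 0, -1, 0, 0, 0], [0, 0, -1, 0, 0, 0], [0, 0, -1, 0, 0, 0], [0, 0, 0, 0, 0, 0]], "claw": 1}}

```text
t: 31.73
ee_pos: [0.4359, 0.31, 0.1413]
orientation: [2.218, 2.22, 0.013]
contact_force: [0.9, 0.3, 1.6]
opening: 0.088
```

Run:
```python
from h import *
o=get_obs(); print(o['ee_pos'],o['opening'])
out=np.zeros((600,800,3),np.uint8)
S=snap('scene'); s=S['image'][190:340,180:390]; D=snap('wrist'); w=D['image'][100:400,140:500]
out[:343,:480]=cv2.resize(s,(480,343),interpolation=cv2.INTER_CUBIC); out[:258,485:795]=cv2.resize(w,(310,258))
cv2.imwrite('pics/p6.png',out[...,::-1])
q=proj(D,[.4322,.3111,.068]); print((q-[140,100])*.861+[485,0]); print((proj(S,[.4322,.3111,.068])-[180,190])*2.286)
hsv=cv2.cvtColor(D['image'],cv2.COLOR_RGB2HSV); mk=(hsv[...,0]>12)&(hsv[...,0]<26)&(hsv[...,1]>70)&(hsv[...,2]>165)
circ(D,mk,q,.068,.0335)
```

```text
[0.43593006 0.3099954  0.14131006] 0.08798474071671283
[634.15283774 121.5576225 ]
[102.09831661  66.71455828]
fixed r [0.4334 0.3077] rms 0.0004 free [0.4333 0.307  0.0329] n 128 [ 270  200   91   88 6273]
```

View pics/p6.png

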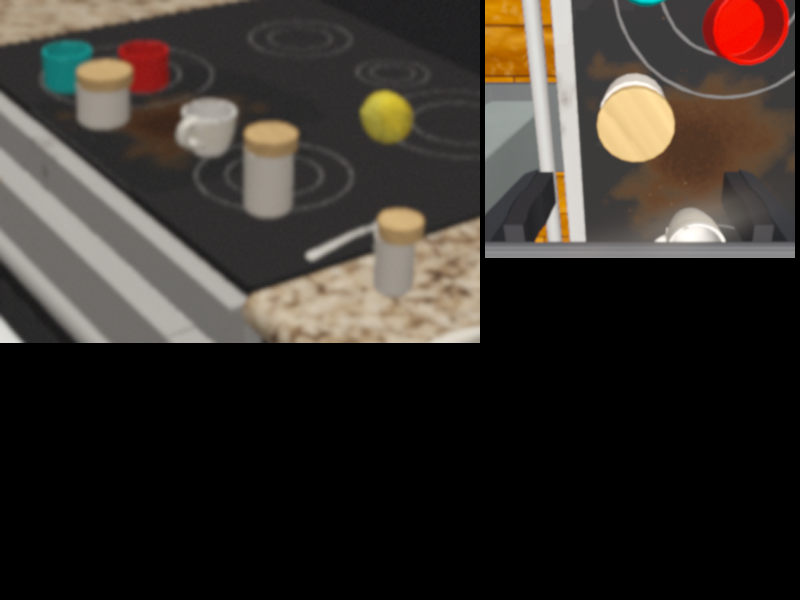

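All three lids lie flat. The large lid's top is at (104,72) in the scene crop, against (102,67) predicted for seated. The robot is clear of everything, so I hand in.

```bash
python3 -c "
from h import *
print(finish_job())"
```

```text
the job is handed in; nothing more can be done
None
```

I moved the three lids one by one from the top of the stack onto their white canisters, smallest first, and handed the job in at about 32 s. No verdict came back.

**Last checks:** In the final pictures all three lids lie flat on their rims, and the gripper is open and about 90 mm above the rim. The measured lid axes are within about 4 mm of the mouth axes: the middle lid about 2 mm and the large lid about 3.5 mm by fit. The small lid was judged by eye from its predicted picture position, to about 2 mm. The canisters, cup, spoon and tin looked unmoved. I did not take a separate final look at the peeler, but nothing came near it.

**What failed or disagreed:**
- **First grasp:** the fingers closed above the small lid without touching it. Both cameras showed the real fingertips about 28 mm above the reported TCP, so I used that offset from then on.
- **Seating heights:** the middle and large lids met the rim about 3.5 mm higher than I had worked out. The small lid matched to 0.1 mm. The pictures still show the middle and large lids seated, not standing on their plugs.
- **Jar re-measurement:** a second fit of the middle and large canisters came out wrong because the held lid blocked the view, so I kept the first measurements.

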